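Swing out the prop leg of the croissant sign

ROBOT

A 6-joint arm with a two-finger parallel gripper is mounted at the origin on the work surface. World frame = base frame: x ahead of the robot, y to its left, z up, the work surface at z = 0. Lengths are in mm, angles in rad, forces in N, time in s.
With the tool pointing down it reaches from about 275 to 775 mm from the base axis. Payload 14.6 kg.
Tool frame: the origin (TCP) lies between the finger pads; the fingertips stand 17 mm ahead of it and the grasp point (between the pads) lies 2 mm behind it (robot.tips_ahead is the distance from the TCP to the fingertips, in mm); z points along the fingers, y is the line along which they close (so a half turn about z gives the same grasp; the last joint's range is limited). The gripper opens to 85 mm and grips with 20 to 120 N. Pads are 22 mm wide; open, the fingers measure 114 mm over their backs; the gripper's body (76 mm by 85 mm) begins 54 mm behind the grasp point. The pads swing forward as they close: fully open they stand 13 mm farther back than shut.
Start: joints at [-1.402, 0.263, -0.048, 1.259, 0, 1.415], TCP at [167.034, -497.723, 248.278] pointing down, gripper open.
Joint ranges: [-2.65, 2.65], [-0.89, 1.7], [-1.18, 1.37], [-2.13, 2.11], [-1.35, 1.29], [-3.14, 3.14]. Speed limits (rad/s): [1.89, 1.89, 2.57, 2.79, 3.14, 3.14].

INTERFACE

Orientations are given as [roll, pitch, yaw] about the fixed x, y, z axes, in that order (R = Rz(yaw) Ry(pitch) Rx(roll)).
In Python, from plant import robot gives the robot as it stands.
- The arm moves only by the tool servo_tool, never from a script. Its argument "moves" is a list of rows, each an object with "claw": the closure, from 0 (fully open) to 1 (shut); "translation": the shift along the tool's x, y, z as a fraction of full scale, a list of three; "yaw": the turn about the tool's z as a fraction of full scale. In form: [{"claw": claw, "translation": [tx, ty, tz], "yaw": yaw}, ...]. A call has 1 to 12 rows; each row is the pose to reach, as a shift and turn from the pose commanded when the call began, along the tool's axes at that moment, turning the shorter way round; what a row does not reach only later rows make up. Full scale, the value 1, is 0.2 m for a shift and 360 degrees for a turn. A row lasts 1/10 s, in which the tool goes at most 50 mm and 8.59 degrees, less where a joint would pass 70% of its speed; a pose out of reach is approached as far as the arm can. A call with a number of a shift or a turn outside -1 to 1 is refused whole. A call with a gripper value outside its range is refused whole. The fingers move at their own pace and stop on an object; "newtons" is the grip in N (left out, the last holds). Time passes only in rows, so rows that repeat a pose let the fingers close. It gives the time, the measured TCP pose, the force, the opening and the grip force at its end, in the units of the state.
- robot.sense(): the state, without advancing time (a new reading comes with each control period).
- robot.read_camera(name): name is "scene" or "top" or "wrist"; returns a dict with "image" (400x640x3 uint8, red, green, blue), "range_z" (400x640 float32, mm along the optical axis (not along the pixel's ray), 0 where there is no reading), "fov_y" (degrees; the focal length in pixels is half the picture's height over the tangent of half this angle, whatever the lens; pixels are square), "cx", "cy" (the principal point, pixels), "k1" (the pictures are not rectified: a ray, as slopes to the right and down, at radius r is drawn at 1 + k1 r^2 times it, then the intrinsics apply), "R" (3x3) and "t" (3): a world point X has camera coordinates R X + t; the wrist camera has in their place "hand_eye" (4x4, takes a point from camera to tool coordinates, whose origin is the TCP and whose axes are the flange's). Camera axes: x right, y down, z forward; pixel columns grow to the right and rows downward; lengths in mm; the calibration is good to about 2 mm. A picture is of the moment at which its call begins: read the wrist's pose just before it.
- robot.close_job(): hands the job in; it is judged then, once.
The state is a dict: "time_s": time; "joint_pos": joint angles; "qd": joint speeds; "joint_efforts": joint torques, N m; "tcp_pos": TCP position; "eef_rot": TCP orientation; "force": force on the tool from outside, world axes, zero at the start; "moment": the same for the moment, N m; "opening": finger opening in mm; "grip_force": force on a finger pad.
Only numpy, scipy, OpenCV 4.12 (cv2) and the standard library are available. Lean on these libraries where they do the work, as an engineer would, in place of code of your own. Each camera call takes 0.05 s, during which the arm holds its last target. There are 200 camera calls.

TASK

The red croissant sign on the bakery counter is wobbly because its red prop leg is only part way out. Push the leg outwards, away from the back of the panel, until it comes up against its stop, leaving the sign standing upright about where it is. Leave the green bun sign and its leg alone.

Things in the scene. Friction and masses are not known exactly. Their poses are not given: they have to be found in the camera images.
- red_sign: Red counter sign, croissant picture in front, 0.98 kg, loose. Panel 12 mm thick (x), 200 wide (y), top 160 mm up, on a 10 mm high steel foot (x -10 to +30 mm). Origin: on the counter under the panel's middle; +x out of the picture side, away from the robot within 26 degrees; +y left seen from the robot; +z up. A red prop leg is hinged on its back (-x side), towards the robot.
- red_leg (a joint): Angle of the leg from flat on the panel's back (0) to its stop (1.75), anticlockwise from above; starts 0.65 to 1.0. 0.4 N at its free edge moves it; it stays where left. Upright axis at x -8, y -75 mm of red_sign; at angle q the leg points along (-sin q, cos q) in the sign's x, y. Board 10 mm thick, 130 mm long from the axis, z 16 to 154 mm; its inner face passes 2 mm from the axis.
- green_sign: Green sign with a round bun picture, otherwise the same build, size, origin and axes as the red one, its green leg also part way out. To be left alone.
- green_leg_edge (a point): Top of the free edge of the green sign's leg, 154 mm above the counter.
Mind the look-alikes: they are no part of the job. Leave any blue, purple or turquoise look-alike of the red_sign alone.

How it is judged (in metres and radians):
At the end, for the whole second after the job is handed in: The red sign's leg is out at its stop (within 0.18 rad, about 10 degrees) and at rest, and the red sign stands still and upright (within 0.1 rad), within 50 mm of where it stood (value of joint red_leg above 1.57 rad and velocity of joint red_leg between -0.05 and 0.05 rad/s and angle between red_sign's own z axis and vertical below 0.1 rad and distance of red_sign from where it was at the start of the episode below 0.05 m and linear speed of red_sign below 0.02 m/s); the robot touches nothing.
It fails at once if the green sign is pushed more than 20 mm from its place (distance of green_sign from where it was at the start of the episode above 0.02 m).
It fails at once if the green sign's leg edge is moved more than 25 mm (distance of green_leg_edge from where it was at the start of the episode above 0.025 m).
It fails at once if the red sign is tipped by more than 0.35 rad (angle between red_sign's own z axis and vertical above 0.35 rad).
It also fails if it takes over 32 s, if anything falls off the work surface, if the arm or the gripper's body presses on something with over 40 N, if the wrist force passes 120 N, or if a joint passes its speed limit or range.

## Working session

There is one attempt and no reset: what is moved stays moved. The work goes in short steps, Python scripts to look and compute and a tool call to move; the robot and the scene stay as the last step left them, time stands still between calls to the robot, and variables do not carry over. Pictures are saved under pics/ and viewed, at most 10 in all, crops included, and the job is handed in when it is done.

Besides the shell and the picture viewer there is one more tool, called after "Request:" as a command line: name --argument value ..., lists and objects as JSON in quotes. servo_tool: Moves the arm, as the interface text tells. Its arguments: {"type":"object","properties":{"moves":{"type":"array"},"newtons":{"type":"number"}},"required":["moves"]}

```bash
mkdir -p pics
cat > h.py <<'E'
import numpy as np, cv2
from plant import robot
def cloud(c):
    h,w=c["range_z"].shape; f=h/2/np.tan(np.radians(c["fov_y"])/2)
    K=np.array([[f,0,c["cx"]],[0,f,c["cy"]],[0,0,1]])
    u,v=np.meshgrid(np.arange(w,dtype=float),np.arange(h,dtype=float))
    p=cv2.undistortPoints(np.stack([u,v],-1).reshape(-1,1,2),K,np.array([c["k1"],0,0,0.])).reshape(h,w,2)
    z=c["range_z"].astype(float)
    C=np.dstack([p*z[...,None],z])
    return (C-np.array(c["t"]))@np.array(c["R"])   # world
E
python3 - <<'E'
from h import *
print(robot.sense())
ims=[]
for n in("scene","top"):
    c=robot.read_camera(n); np.savez(f"{n}.npz",**c); cv2.imwrite(f"pics/{n}.png",c["image"][...,::-1])
E
```

```text
{'time_s': 0.0, 'joint_pos': array([-1.40226260e+00,  2.63519548e-01, -4.89392956e-02,  1.25938083e+00,
        4.17219368e-05,  1.41553352e+00]), 'qd': array([ 0.00069021, -0.00079086, -0.00022407, -0.00205352,  0.00053389,
        0.00143709]), 'joint_efforts': array([-2.83607958e-03, -6.37614870e+01,  3.84568441e+01,  1.37625367e-02,
       -2.23623269e-04, -1.14428053e-05]), 'tcp_pos': array([ 167.02025268, -497.46123283,  247.82596554]), 'eef_rot': array([-3.14056831e+00, -2.02563423e-04,  3.23796412e-01]), 'force': array([-0.36744077, -0.17076917, -0.06995093]), 'moment': array([-0.00965835,  0.0038384 ,  0.01151467]), 'grip_force': 0.0, 'opening': 85.21458229740422}
```

View pics/scene.png

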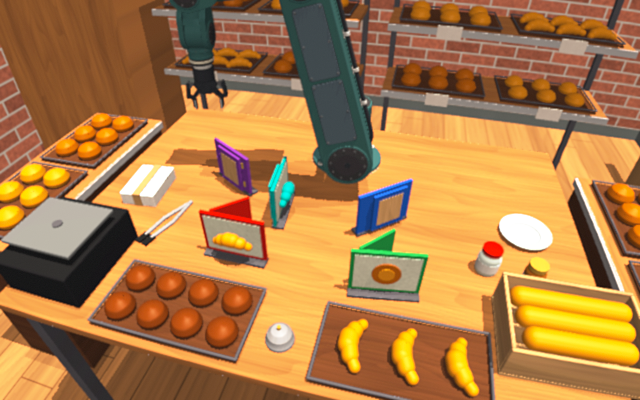

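View pics/top.png

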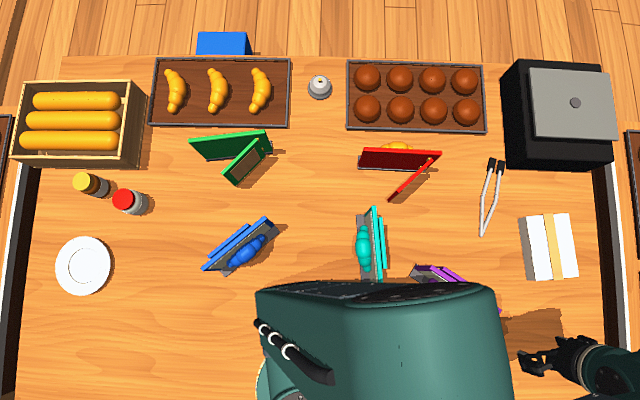

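The top view shows the red panel at about (358–440, 155) with its leg running from (437,155) to (390,198). The green sign is at (190–270, 145), and the turquoise one at (370,240), just on the robot side of the red sign.

Run:
```python
from h import *
top=[]
for n in("scene","top"):
    c=dict(np.load(f"{n}.npz")); P=cloud(c); hsv=cv2.cvtColor(c["image"],cv2.COLOR_RGB2HSV)
    H,S,V=[hsv[...,i].astype(int) for i in range(3)]
    for nm,m in dict(red=((H<4)|(H>176))&(S>180)&(V>90),green=(abs(H-70)<12)&(S>120),turq=(abs(H-88)<7)&(S>120),blue=(abs(H-108)<8)&(S>150),purple=(abs(H-140)<12)&(S>100)).items():
        m=m&(c["range_z"]>0)
        q=P[m]; q=q[(q[:,2]>-20)&(q[:,2]<200)&(q[:,0]<900)&(abs(q[:,1])<480)]
        t=q[q[:,2]>145] if nm in("red","green") else q[q[:,2]>40]
        print(n,nm,len(q),np.percentile(t,[1,99],axis=0).round().tolist() if len(t)else None)
        if nm in("red","green"): print(np.median(t[:,2]),t[:: max(1,len(t)//40)].round().astype(int).tolist()); np.save(f"{n}_{nm}.npy",q)
```

```text
scene red 832 [[530.0, -314.0, 145.0], [636.0, -123.0, 162.0]]
157.36582085556446 [[529, -210, 153], [539, -225, 150], [550, -230, 154], [560, -239, 156], [543, -221, 147], [550, -231, 146], [565, -243, 152], [572, -253, 152], [582, -265, 153], [589, -275, 153], [576, -255, 147], [587, -266, 150], [597, -274, 153], [604, -287, 152], [626, -313, 160], [626, -313, 157], [622, -283, 160], [629, -303, 157], [624, -279, 159], [631, -315, 152], [628, -284, 157], [623, -261, 157], [630, -283, 155], [627, -256, 159], [625, -232, 162], [629, -252, 157], [626, -229, 160], [631, -246, 156], [627, -222, 158], [627, -197, 163], [632, -217, 160], [626, -195, 160], [631, -215, 156], [632, -189, 162], [625, -168, 161], [632, -187, 159], [625, -162, 158], [633, -168, 161], [632, -172, 155], [632, -148, 160], [635, -153, 158], [630, -131, 159], [634, -126, 159], [636, -129, 153]]
scene green 896 [[565.0, 136.0, 146.0], [675.0, 323.0, 163.0]]
157.03936858516218 [[327, -167, 159], [572, 224, 153], [571, 230, 150], [584, 207, 150], [590, 210, 152], [589, 213, 149], [609, 187, 154], [613, 191, 154], [610,
[... 1931 characters left out ...]
 159], [654, 195, 153], [658, 158, 145], [648, 259, 158], [649, 220, 159], [654, 184, 147], [645, 279, 159], [647, 241, 155], [651, 205, 145], [642, 291, 161], [644, 254, 154], [646, 151, 154], [640, 286, 159], [644, 251, 148], [636, 306, 161], [642, 164, 150], [637, 304, 151], [634, 318, 150], [635, 156, 148], [624, 178, 155], [619, 180, 154], [614, 183, 152], [608, 184, 156], [604, 188, 150], [600, 188, 147], [590, 201, 154], [581, 213, 155], [576, 213, 155], [572, 211, 149], [564, 225, 152], [559, 223, 149]]
top turq 1211 [[299.0, -177.0, 74.0], [477.0, -110.0, 163.0]]
top blue 1249 [[296.0, 56.0, 71.0], [443.0, 259.0, 164.0]]
top purple 394 [[235.0, -452.0, 47.0], [337.0, -283.0, 162.0]]
```

Request:
servo_tool --moves '[{"claw": 1,"translation": [0.785,-0.26,0],"yaw": 0},{"claw": 1,"translation": [0.785,-0.26,0],"yaw": 0},{"claw": 1,"translation": [0.785,-0.26,0],"yaw": 0},{"claw": 1,"translation": [0.785,-0.26,0],"yaw": 0},{"claw": 1,"translation": [0.785,-0.26,0],"yaw": 0}]' --newtons 20

```text
time_s: 0.6
tcp_pos: [300.7, -397.0, 248.2]
eef_rot: [-3.141, -0.0, 0.327]
force: [-0.0, -0.2, -0.2]
opening: 12.2
grip_force: 0.0
```

Request:
servo_tool --moves '[{"claw": 1,"translation": [0.785,-0.26,0],"yaw": 0},{"claw": 1,"translation": [0.785,-0.26,0],"yaw": 0},{"claw": 1,"translation": [0.785,-0.26,0],"yaw": 0},{"claw": 1,"translation": [0.785,-0.26,0],"yaw": 0},{"claw": 1,"translation": [0.785,-0.26,0],"yaw": 0}]'

```text
time_s: 1.1
tcp_pos: [432.4, -298.8, 247.9]
eef_rot: [-3.141, 0.0, 0.326]
force: [-0.2, -0.0, -0.7]
opening: -0.1
grip_force: 0.0
```

Request:
servo_tool --moves '[{"claw": 1,"translation": [0.785,-0.26,0],"yaw": 0},{"claw": 1,"translation": [0.785,-0.26,0],"yaw": 0},{"claw": 1,"translation": [0.785,-0.26,0],"yaw": 0},{"claw": 1,"translation": [0.785,-0.26,0],"yaw": 0},{"claw": 1,"translation": [0.785,-0.26,0],"yaw": 0},{"claw": 1,"translation": [0.785,-0.26,0],"yaw": 0}]'

```text
time_s: 1.7
tcp_pos: [562.9, -201.5, 248.1]
eef_rot: [-3.142, 0.001, 0.323]
force: [-0.8, -1.2, 0.3]
opening: 0.2
grip_force: 0.0
```

```bash
cat > look.py <<'E'
import sys
from h import *
s=robot.sense(); c=robot.read_camera("scene"); cv2.imwrite(f"pics/{sys.argv[1]}.png",cv2.resize(c["image"][90:290,150:450,::-1],None,fx=2.6,fy=2.6))
E
cat > legq.py <<'E'
from h import *
for n in("scene","top"):
    c=robot.read_camera(n); P=cloud(c); hsv=cv2.cvtColor(c["image"],cv2.COLOR_RGB2HSV)
    H,S,V=[hsv[...,i].astype(int) for i in range(3)]
    q=P[((H<4)|(H>176))&(S>180)&(V>90)&(c["range_z"]>0)]
    q=q[(q[:,2]>145)&(q[:,2]<170)&(abs(q[:,0]-570)<110)&(abs(q[:,1]+225)<130)]
    pan=q[(q[:,2]>156)&(q[:,0]>595)]; a=np.polyfit(pan[:,1],pan[:,0],1) if len(pan)>5 else None
    leg=q[q[:,0]<(np.median(pan[:,0]) if len(pan) else 620)-15]
    print(n,"panel",len(pan),a,pan.min(0).round(),pan.max(0).round())
    if len(leg)>3:
        d=cv2.fitLine(leg[:,:2].astype(np.float32),cv2.DIST_HUBER,0,.01,.01).ravel()
        if d[0]>0:d[:2]*=-1
        yaw=-np.arctan(a[0]); print("leg n",len(leg),"tip",leg[leg[:,0].argmin()].round(),"q",np.arctan2(-d[0],d[1])-yaw)
E
python3 look.py over; python3 legq.py
```

```text
scene panel 210 [3.33311555e-02 6.35750113e+02] [ 610. -317.  156.] [ 636. -121.  164.]
leg n 140 tip [ 521. -213.  150.] q 0.8161568073893125
top panel 20 [-2.41924849e-02  6.23903835e+02] [ 620. -142.  156.] [ 631. -124.  162.]
```

View pics/over.png

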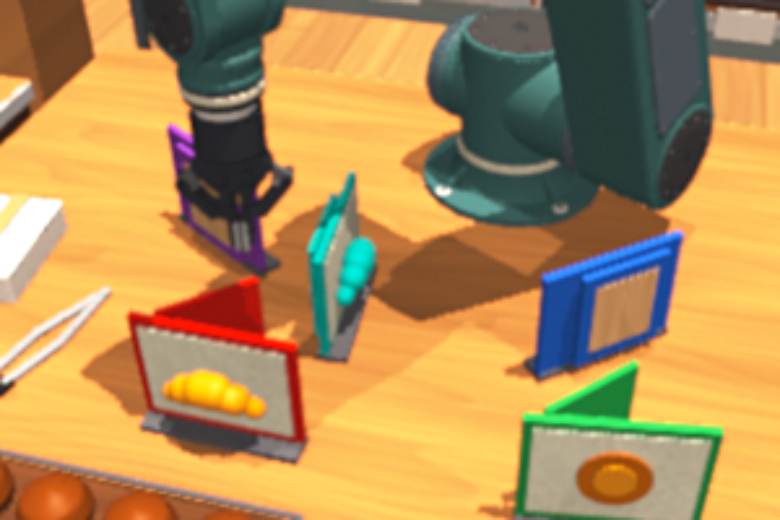

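The hand hovers over the wedge between the red panel and its leg, whose tip is at about (250,285) in the crop. I'll lower it so the tips are near z = 115, which keeps the knuckles above the boards.

Request:
servo_tool --moves '[{"claw": 1,"translation": [0,0,0.2],"yaw": 0},{"claw": 1,"translation": [0,0,0.4],"yaw": 0},{"claw": 1,"translation": [0,0,0.58],"yaw": 0},{"claw": 1,"translation": [0,0,0.58],"yaw": 0},{"claw": 1,"translation": [0,0,0.58],"yaw": 0}]'

```text
time_s: 2.35
tcp_pos: [563.5, -200.6, 133.4]
eef_rot: [3.142, 0.0, 0.323]
force: [-0.2, -0.1, 0.9]
opening: 0.3
grip_force: 0.0
```

```bash
python3 look.py down; python3 legq.py
```

```text
scene panel 205 [2.51602595e-02 6.34018634e+02] [ 619. -317.  156.] [ 637. -123.  163.]
leg n 77 tip [ 531. -216.  150.] q 0.7565214079641404
top panel 37 [2.72765289e-02 6.29052904e+02] [ 620. -147.  156.] [ 631. -124.  163.]
```

View pics/down.png

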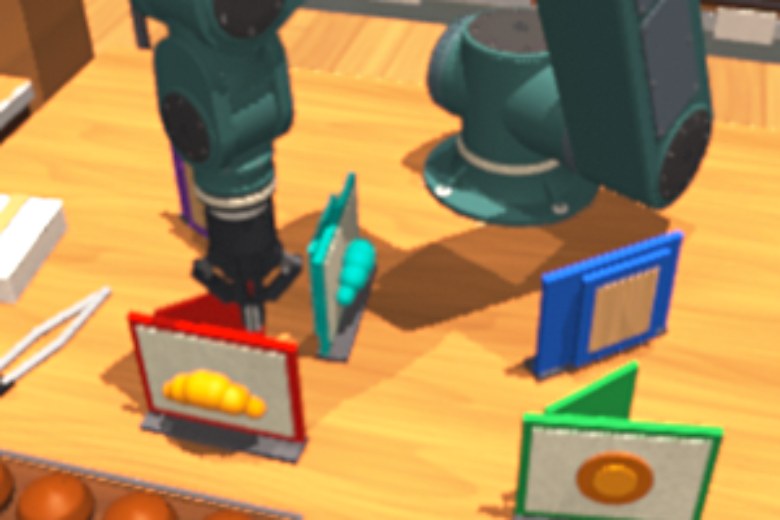

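The fingers are inside the wedge, behind the panel at about (253,320), and not touching anything. I'll start sweeping the leg outwards.

Request:
servo_tool --moves '[{"claw": 1,"translation": [-0.03,0.03,0],"yaw": 0},{"claw": 1,"translation": [-0.06,0.06,0],"yaw": 0},{"claw": 1,"translation": [-0.09,0.09,0],"yaw": 0},{"claw": 1,"translation": [-0.12,0.12,0],"yaw": 0},{"claw": 1,"translation": [-0.15,0.15,0],"yaw": 0},{"claw": 1,"translation": [-0.18,0.18,0],"yaw": 0},{"claw": 1,"translation": [-0.21,0.21,0],"yaw": 0},{"claw": 1,"translation": [-0.24,0.24,0],"yaw": 0},{"claw": 1,"translation": [-0.27,0.27,0],"yaw": 0},{"claw": 1,"translation": [-0.3,0.3,0],"yaw": 0},{"claw": 1,"translation": [-0.32,0.32,0],"yaw": 0},{"claw": 1,"translation": [-0.32,0.32,0],"yaw": 0}]'

```text
time_s: 3.7
tcp_pos: [523.3, -281.7, 132.3]
eef_rot: [3.141, 0.0, 0.323]
force: [0.4, -0.5, 1.0]
opening: -0.2
grip_force: 0.4
```

```bash
python3 look.py mid; python3 legq.py
```

```text
scene panel 179 [3.65255623e-02 6.36714290e+02] [ 617. -318.  156.] [ 638. -123.  163.]
leg n 70 tip [ 530. -296.  145.] q 1.570561108084085
top panel 290 [2.20892928e-02 6.27322211e+02] [ 607. -319.  156.] [ 631. -124.  164.]
leg n 4 tip [ 605. -301.  146.] q 2.3841996537662165
```

View pics/mid.png

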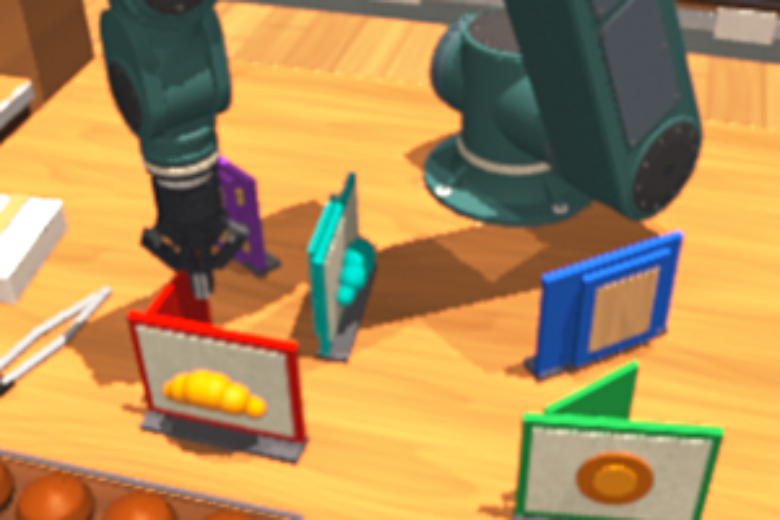

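The leg is now about square to the panel (q ≈ 1.57) and the sign hasn't moved. I'll ease it on in small steps and watch the force.

Request:
servo_tool --moves '[{"claw": 1,"translation": [-0.01,0.02,0],"yaw": 0},{"claw": 1,"translation": [-0.02,0.04,0],"yaw": 0},{"claw": 1,"translation": [-0.025,0.06,0],"yaw": 0},{"claw": 1,"translation": [-0.025,0.06,0],"yaw": 0},{"claw": 1,"translation": [-0.025,0.06,0],"yaw": 0}]'

```text
time_s: 4.35
tcp_pos: [522.7, -294.1, 132.2]
eef_rot: [-3.142, 0.0, 0.324]
force: [-0.1, -0.3, 0.8]
opening: -0.4
grip_force: 0.2
```

```bash
python3 legq.py
```

```text
scene panel 180 [3.3122611e-02 6.3602451e+02] [ 619. -319.  156.] [ 635. -122.  164.]
leg n 63 tip [ 533. -307.  153.] q 1.6859777039586388
top panel 298 [2.49977542e-02 6.27666585e+02] [ 596. -321.  156.] [ 630. -124.  165.]
leg n 27 tip [ 586. -303.  146.] q 1.6563340065749403
```

Request:
servo_tool --moves '[{"claw": 1,"translation": [-0.003,0.01,0],"yaw": 0},{"claw": 1,"translation": [-0.006,0.02,0],"yaw": 0},{"claw": 1,"translation": [-0.009,0.03,0],"yaw": 0},{"claw": 1,"translation": [-0.009,0.03,0],"yaw": 0},{"claw": 1,"translation": [-0.009,0.03,0],"yaw": 0}]'

```text
time_s: 4.95
tcp_pos: [522.9, -300.3, 132.3]
eef_rot: [3.142, 0.0, 0.324]
force: [0.0, 0.3, -0.1]
opening: -0.1
grip_force: 0.3
```

```bash
python3 legq.py
```

```text
scene panel 174 [2.95569944e-02 6.35246810e+02] [ 619. -317.  156.] [ 635. -122.  164.]
leg n 58 tip [ 531. -318.  153.] q 1.7498943657306376
top panel 298 [2.23795953e-02 6.26759024e+02] [ 599. -320.  156.] [ 629. -124.  164.]
leg n 38 tip [ 579. -308.  153.] q 1.7446843767116413
```

Request:
servo_tool --moves '[{"claw": 1,"translation": [-0.005,0.015,0],"yaw": 0},{"claw": 1,"translation": [-0.005,0.015,0],"yaw": 0},{"claw": 1,"translation": [-0.005,0.015,0],"yaw": 0}]'

```text
time_s: 5.35
tcp_pos: [522.9, -303.5, 132.2]
eef_rot: [3.142, 0.0, 0.324]
force: [0.1, 0.1, 0.3]
opening: 0.3
grip_force: 0.3
```

Request:
servo_tool --moves '[{"claw": 1,"translation": [0.02,-0.06,0],"yaw": 0},{"claw": 1,"translation": [0.04,-0.14,0],"yaw": 0},{"claw": 1,"translation": [0.04,-0.14,0],"yaw": 0},{"claw": 1,"translation": [0.04,-0.14,-0.2],"yaw": 0},{"claw": 1,"translation": [0.04,-0.14,-0.4],"yaw": 0},{"claw": 1,"translation": [0.04,-0.14,-0.6],"yaw": 0},{"claw": 1,"translation": [0.04,-0.14,-0.6],"yaw": 0},{"claw": 1,"translation": [0.04,-0.14,-0.6],"yaw": 0}]'

```text
time_s: 6.15
tcp_pos: [521.8, -274.1, 252.9]
eef_rot: [3.14, -0.001, 0.324]
force: [0.0, -0.5, -0.1]
opening: 0.0
grip_force: 0.0
```

```bash
python3 look.py end; python3 legq.py
```

```text
scene panel 177 [1.24857026e-02 6.31380241e+02] [ 617. -317.  156.] [ 634. -122.  162.]
leg n 81 tip [ 502. -324.  154.] q 1.7632495430569646
top panel 288 [2.83668727e-03 6.22512193e+02] [ 616. -321.  156.] [ 628. -124.  163.]
leg n 7 tip [ 601. -304.  152.] q 1.587669467175424
```

View pics/end.png

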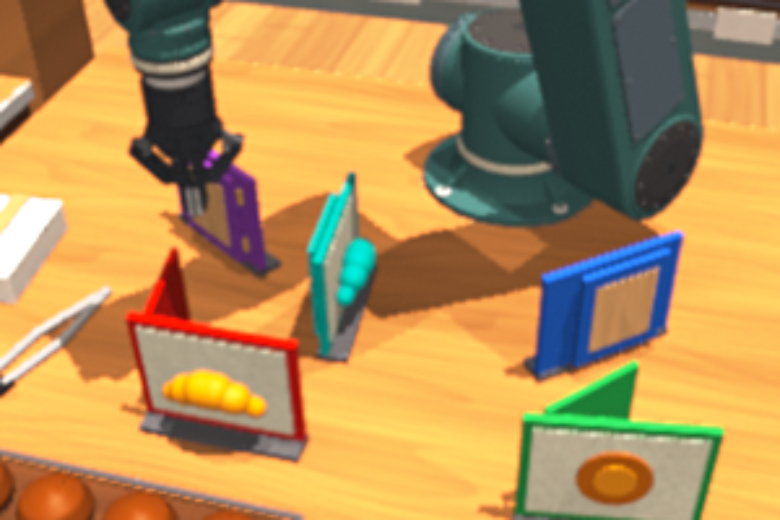

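The red leg stands fully out, with its tip at (175,255). The sign is upright in its place, having turned by only about 0.02 rad at the stop, and the hand is clear.

```bash
python3 -c "
from plant import robot
print(robot.close_job())"
```

```text
the job is handed in; nothing more can be done
None
```

The job is handed in: the red leg measures about 1.75 rad, at its stop, with the red sign upright within a few millimetres of its place and the green sign untouched; no verdict came back.

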